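# Fetch the caster ball tray from the parts carousel and hold it over the work mat

### The job

Turn the parts carousel (its knob is in the middle) until the tray with the steel ball clicks into place at the cut-out in the clear cover. Then lift that tray out and carry it level, so that the loose ball stays in its pocket, to the empty half of the green work mat, and finish while holding it there, level and still, about 15 cm above the mat, ready for the ball to be fitted to the upturned rover. Leave the other trays in their nests on the carousel and everything else on the table where it is.

Things in the scene. Friction and masses are not known exactly. Their poses are not given: they have to be found in the camera images.
- carousel: fixed parts carousel: square plywood base 330 x 330 x 12 mm, origin under its centre on the table, on the dial's axis. A flat clear cover (85 to 89 mm above the table, screw heads to 93) lies over all of it except a cut-out 150 mm wide in the middle of the front (-x) edge, reaching in to 55 mm from the axis. A tray can be lifted out only at the cut-out
- dial: round plywood dial, radius 147 mm, origin on its axis 16 mm above the table, top face at 24 mm; turns about the vertical. Its yaw minus the carousel's is its turn: 0 = ball tray at the cut-out; starts 0.85 to 1.35 counterclockwise of that. Friction 0.02 N m; clicks every 1.047 rad, one at 0: a sprung roller takes about 0.12 N m to pass and pulls the released dial in from within 0.05 rad
- knob_grip (a point): grip point of the black knob, on the dial's axis, 120 mm above the table: a bar 46 mm long (point's x), 12 mm thick (y), from 95 to 134 mm above the table, on a round flange of radius 22 mm (91 to 96 mm) just over the cover. Fixed to the dial: its yaw is the carousel's yaw plus the dial's turn; at turn 0 the bar points at the cut-out
- nest_ball (a point): centre of the ball tray's nest on the dial's top face, 100 mm from the axis; its -x points outwards from the axis. A nest is a rectangle 80 x 56 mm inside low strips 5 mm high
- opening (a point): fixed point at the cut-out, 100 mm in front (carousel's -x) of the dial's axis and 24 mm above the table: where nest_ball must come to lie
- ball_tray: black plastic tray with the ball, loose in its nest: plate 76 (x) x 52 (y) x 10 mm, origin at the centre of its underside, z up, -x outwards from the dial's axis. At x = -22 mm its handle, an upright plate 24 mm long (x), 10 mm thick (y), up to 50 mm above the underside. At x = +16 mm a round pocket 31 mm wide, 3 mm deep. 56 to 91 g. The two other trays have no ball
- tray_handle (a point): grip point of the ball tray's handle: on the middle of the upright plate (24 mm along x, 10 mm thick along y), 35 mm above the tray's underside, 15 mm below the handle's top
- pocket (a point): where the ball's centre lies when the ball rests centred in the pocket: tray x = +16 mm, 19.5 mm above the underside, 38 mm from the handle's middle. The ball rolls over the pocket's rim at a tilt of about 35 to 40 deg
- ball_center (a point): centre of the bright steel ball, 25 mm across, 64 g, loose in the pocket
- work_mat: fixed green mat with a pale grid, 300 (x) x 240 (y) x 3 mm, origin at the centre of its underside, on the table. Its +x half (away from the robot) is taken by the rover lying wheels up (130 x 136 mm, 72 mm tall) and a spare wheel; its -x half is empty, with centre at x = -80 mm, y = 0
- standoff_tray: a like tray with brass spacers and the same handle, in the nest whose angle on the dial is 60 deg counterclockwise of the ball tray's; leave in its nest
- nest_a (a point): centre of that tray's nest on the dial's top face
- horn_tray: a like tray with two flat white plastic bars, in the nest 240 deg counterclockwise of the ball tray's; leave in its nest
- nest_b (a point): centre of that tray's nest on the dial's top face
- rover: upturned rover on the mat's +x half, origin under its body; leave
- screwdriver: screwdriver 180 mm long, handle up to 30 mm thick, lying on the table in front of (-x of) the mat; leave
- spare_wheel: loose black wheel 65 mm across, 25 mm tall, lying flat on the mat beside the rover; leave
- servo: small black motor 54 x 20 mm, 39 mm tall, standing on the clear cover, towards its +x -y corner; leave
- tape_roll: paper tape roll 90 mm across, 19 mm tall, lying on the clear cover, towards its +x +y corner; leave

How it is judged:
By the outcome, as a careful person would: the job done as asked, in the order asked, and still so for the second after the job is handed in, while the arm keeps its last pose, push and grip.
It also fails if it takes over 61 s, if anything falls off the work surface, if the arm or the gripper's body presses on something with over 40 N, if the wrist force passes 120 N, or if a joint passes its speed limit or range.

### The arm

A 6-joint arm with a two-finger parallel gripper is mounted at the origin on the work surface. World frame = base frame: x ahead of the robot, y to its left, z up, the work surface at z = 0. Lengths are in m, angles in rad, forces in N, time in s.
With the tool pointing down it reaches from about 0.425 to 1.125 m from the base axis. Payload 14.9 kg.
Tool frame: the origin (TCP) lies on the centre line of the jaws, within the pads' length; the fingertips stand 25 mm ahead of it and the grasp point (between the pads) lies 6 mm ahead of it; z points along the fingers, y is the direction in which the jaws open and shut (so a half turn about z gives the same grasp; the last joint's range is limited). The gripper opens to 91 mm and grips with 3 to 60 N. Pads are 32 mm wide; open, the fingers measure 118 mm over their backs; the gripper's body (76 mm by 178 mm) begins 60 mm behind the grasp point.
Start: joints at [1.313, 0.379, 1.734, -0, 1.028, -0.033], TCP at [0.156, 0.682, 0.214] pointing down, gripper open.
Joint ranges: [-2.77, 2.77], [-0.74, 2.19], [0, 2.66], [-1.06, 4.2], [0.31, 2.87], [-3.08, 3.08]. Speed limits (rad/s): [1.89, 1.89, 2.39, 3.14, 3.14, 3.14].

### API

Orientations are given as a rotation vector (axis times angle).
In Python, from station import arm, optics gives the robot as it stands.
- The arm moves only by the tool send_rows, never from a script. Its argument "deltas" is a list of rows, each an object of numbers: "rx", "ry", "rz": the turn, a rotation vector about the tool's x, y, z in degrees; "tx", "ty", "tz": the shift along the tool's x, y, z in m; "jaw": the finger opening in m, from 0 to 0.0912. A call has 1 to 8 rows; each row shifts and turns the commanded pose from where the row before left it, along the tool's axes as they then stand; what a row does not reach is not made up. A row lasts 1/12 s, in which the tool goes at most 41.7 mm and 7.16 degrees, less where a joint would pass 70% of its speed; a pose out of reach is approached as far as the arm can. A call with a gripper value outside its range is refused whole. The fingers move at their own pace and stop on an object; "squeeze" is the grip in N (left out, the last holds). Time passes only in rows, so rows that do not move let the fingers close. It gives the time, the measured TCP pose, the force and the opening at its end, in the units of the state.
- arm.state(): the state, without advancing time (a new reading comes with each control period).
- optics.capture(name): name is "side" or "top"; returns a dict with "pixels" (420x560x3 uint8, blue, green, red), "fx", "fy", "cx", "cy" (pixels), "R" (3x3) and "t" (3): a world point X has camera coordinates R X + t. Camera axes: x right, y down, z forward; pixel columns grow to the right and rows downward; lengths in m; the calibration is good to about 2 mm. A picture is of the moment at which its call begins. There is no depth.
- arm.job_done(): hands the job in, once; it reports no verdict.
The state is a dict: "clock": time; "joint_positions": joint angles; "dq": joint speeds; "effort": joint torques, N m; "eef_pos": TCP position; "ee_rot": TCP orientation; "wrist_force": force on the tool from outside, world axes, zero at the start; "ft_torque": the same for the moment, N m; "grip_width": finger opening in m.
Only numpy, scipy, OpenCV 4.12 (cv2) and the standard library are available. Lean on these libraries where they do the work, as an engineer would, in place of code of your own. Each camera call takes 0.05 s, during which the arm holds its last target.

## Working session

There is one attempt and no reset: what is moved stays moved. The work goes in short steps, Python scripts to look and compute and a tool call to move; the robot and the scene stay as the last step left them, time stands still between calls to the robot, and variables do not carry over. Pictures are saved under pics/ and viewed, and the job is handed in when it is done.

Besides the shell and the picture viewer there is one more tool, called after "Emit:" by a JSON object that holds its "api" and its "payload", one argument or row to a line. send_rows: Moves the arm, as the interface text tells. Its arguments: {"type":"object","properties":{"deltas":{"type":"array","items":{"type":"object","properties":{"rx":{"type":"number"},"ry":{"type":"number"},"rz":{"type":"number"},"tx":{"type":"number"},"ty":{"type":"number"},"tz":{"type":"number"},"jaw":{"type":"number"}}}},"squeeze":{"type":"number"}},"required":["deltas"]}

```bash
mkdir -p pics; ls; cat > h.py <<'E'
import numpy as np, cv2
from station import arm, optics
def snap(n,f):
    c=optics.capture(n); cv2.imwrite('pics/'+f,c['pixels']); np.savez('pics/'+f+'.npz',**{k:np.array(c[k]) for k in c}); return c
def load(f): return dict(np.load('pics/'+f+'.npz'))
def ray(c,u,v):
    R=np.array(c['R']);t=np.array(c['t']); o=-R.T@t
    d=R.T@np.array([(u-c['cx'])/c['fx'],(v-c['cy'])/c['fy'],1]); return o,d/np.linalg.norm(d)
def onz(c,u,v,z):
    o,d=ray(c,u,v); return o+d*(z-o[2])/d[2]
def proj(c,X):
    p=np.array(c['R'])@np.array(X)+np.array(c['t']); return np.array([c['fx']*p[0]/p[2]+c['cx'],c['fy']*p[1]/p[2]+c['cy']])
E
python3 - <<'E'
from h import *
for n in('side','top'):
    c=snap(n,n+'0.png'); print(n,c['fx'],-np.array(c['R']).T@np.array(c['t']),np.array(c['R']).round(3).tolist())
print(arm.state())
E
```

```text
pics
side 483.7865116948612 [-0.04469769 -0.91265916  0.77609474] [[0.857, -0.515, 0.006], [-0.269, -0.457, -0.848], [0.44, 0.725, -0.53]]
top 405.59463026783277 [ 0.30368426 -0.01211344  1.05494416] [[-0.115, -0.993, -0.007], [-0.968, 0.113, -0.226], [0.225, -0.019, -0.974]]
{'clock': 0.1, 'joint_positions': array([ 1.31269263e+00,  3.79349421e-01,  1.73468192e+00,  5.73235015e-06,
        1.02850930e+00, -3.32848116e-02]), 'dq': array([ 1.09492326e-03, -2.00678503e-03, -8.70325532e-04, -8.81944914e-05,
       -7.75389531e-04,  1.42949544e-03]), 'effort': array([ 1.49273597e-03, -7.65036464e+01, -4.35296381e+01,  6.51469454e-02,
        3.98548774e-02, -8.79724598e-05]), 'eef_pos': array([0.15595976, 0.68206351, 0.21387857]), 'ee_rot': array([-3.52390039e-01, -3.12162270e+00,  1.47213620e-03]), 'wrist_force': array([-0.92080127,  0.43834547,  0.79774804]), 'ft_torque': array([-0.03255078, -0.00968744, -0.0184383 ]), 'grip_width': 0.09094782922797132}
```

View pics/top0.png

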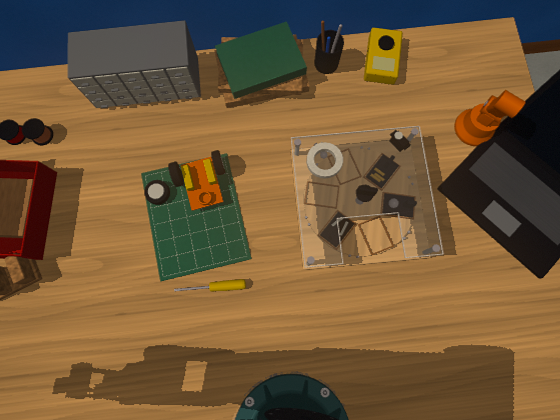

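View pics/side0.png

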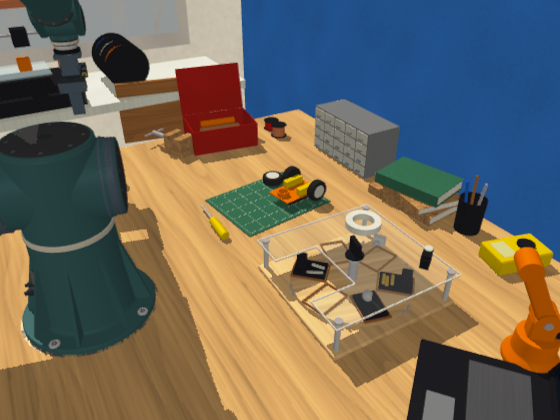

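The top view shows the carousel at about (367,196), the knob at (366,193) and the mat at (196,215). The arm is out of the way. I'll enlarge the carousel in both views.

```bash
python3 - <<'E'
from h import *
c=load('top0.png');cv2.imwrite('pics/topcar.png',cv2.resize(c['pixels'][115:280,280:460],None,fx=4,fy=3.6,interpolation=3)[:600,:800])
cv2.imwrite('pics/topcar.png',cv2.resize(c['pixels'][120:275,285:450],None,fx=3.8,fy=3.8,interpolation=3))
c=load('side0.png');cv2.imwrite('pics/sidecar.png',cv2.resize(c['pixels'][200:360,255:465],None,fx=3.7,fy=3.7,interpolation=3))
E
```

```text
(no output)
```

View pics/topcar.png

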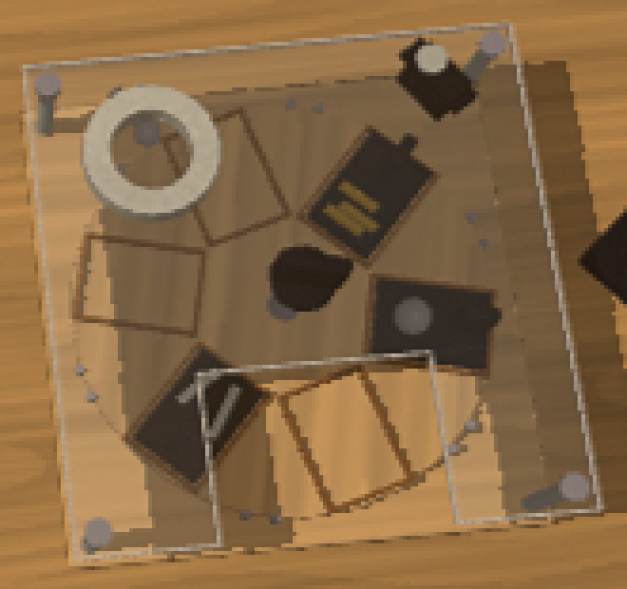

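View pics/sidecar.png

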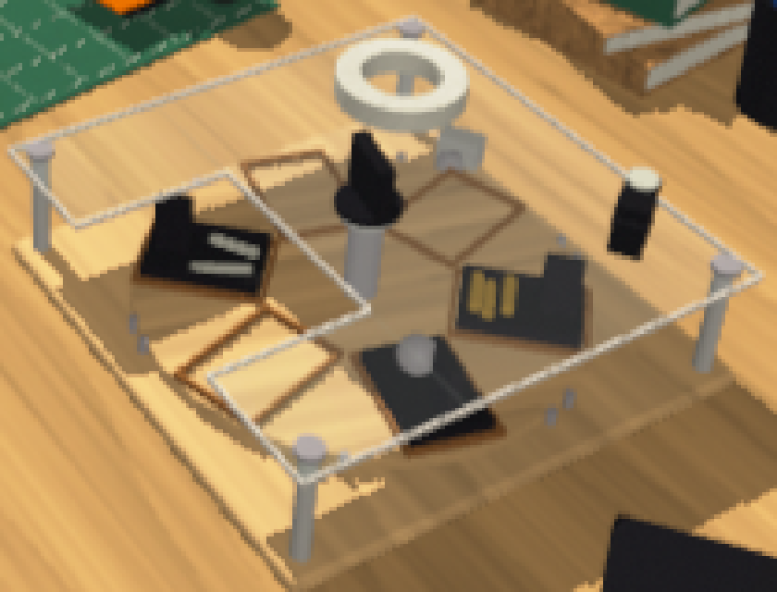

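The crops show the cover corners (top crop) at (25,66), (513,25), (603,512) and (72,563), and the cut-out corners at (198,371) and (430,352). The ball is at (413,315), and the knob bar points toward lower left. Next I'll compute poses.

```bash
python3 - <<'E'
from h import *
from scipy.optimize import least_squares
T=load('top0.png');S=load('side0.png')
tp=lambda p:(p[0]/3.8+285-.37,p[1]/3.8+120-.37)
sp=lambda p:(p[0]/3.7+255-.37,p[1]/3.7+200-.37)
tc={'FL':(72,563),'BL':(25,66),'BR':(513,25),'FR':(603,512),'c1':(198,371),'c2':(430,352),'e1':(218,545),'e2':(457,522)}
sc={'BL':(410,18),'FL':(10,150),'BR':(762,274),'FR':(303,481),'c1':(231,175),'c2':(369,310),'x':(0,0)}
mod={'FL':(-.165,.165),'BL':(.165,.165),'BR':(.165,-.165),'FR':(-.165,-.165),'c1':(-.055,.075),'c2':(-.055,-.075),'e1':(-.165,.075),'e2':(-.165,-.075)}
mods=dict(mod)
mods['c1']=(-.055,.075)
def W(p,m,z): c,s=np.cos(p[2]),np.sin(p[2]); return np.array([p[0]+c*m[0]-s*m[1],p[1]+s*m[0]+c*m[1],z])
rt=lambda p:np.concatenate([proj(T,W(p,mod[k],.088))-tp(tc[k]) for k in tc])
r=least_squares(rt,[.45,-.2,0]);print('top',r.x,rt(r.x).round(1))
rs=lambda p:np.concatenate([proj(S,W(p,mod[k],.088))-sp(sc[k]) for k in sc if k in('BL','FL','BR','FR','c1','c2')])
r2=least_squares(rs,[.45,-.2,0]);print('side',r2.x,rs(r2.x).round(1))
r3=least_squares(lambda p:np.r_[rt(p),rs(p)],r.x);p=r3.x;print('both',p)
def tri(a,b):
    o1,d1=ray(T,*a);o2,d2=ray(S,*b);A=np.c_[d1,-d2];x=np.linalg.lstsq(A,o2-o1,rcond=None)[0];P,Q=o1+d1*x[0],o2+d2*x[1];return (P+Q)/2,np.linalg.norm(P-Q)
b,e=tri(tp((413,315)),sp((415,355)));print('ball',b,e)
v=b[:2]-p[:2];print('r',np.hypot(*v),'turn',np.arctan2(v[1],v[0])-p[2]-np.pi)
g,e=onz(T,*tp((413,315)),.0435),0;v=g[:2]-p[:2];print('ballz',g,np.hypot(*v),'turn',np.arctan2(v[1],v[0])-p[2]-np.pi)
# mat
hsv=cv2.cvtColor(T['pixels'],cv2.COLOR_BGR2HSV);m=cv2.inRange(hsv,(60,60,30),(95,255,200));m[:150]=0
ct=max(cv2.findContours(m,0,2)[0],key=cv2.contourArea);h=cv2.convexHull(ct);q=cv2.approxPolyDP(h,8,True)[:,0];print(q)
for u in q:print(onz(T,*u,.003).round(3))
E
```

```text
top [ 0.54534417 -0.24573937 -0.02652851] [ 0.9 -1.3  0.   0.1 -0.3 -0.  -0.9 -0.2 -0.1  0.7 -0.   0.3  0.2  0.1
  0.   0.5]
side [ 0.5476085  -0.2458526  -0.01726937] [ 0.8 -0.3 -0.4  0.  -0.1  0.2  0.4  0.4 -1.  -0.7  0.3 -0.2]
both [ 0.54631929 -0.24594355 -0.02254738]
ball [ 0.52426622 -0.32689     0.04297096] 0.00022356548301142651
r 0.08389674749047986 turn -4.955826425150995
ballz [ 0.52425331 -0.32678404  0.0435    ] 0.08379791970553618 turn -4.956307478318977
[[239 209]
 [250 258]
 [161 280]
 [147 200]
 [184 185]]
[0.563 0.072 0.003]
[0.43  0.055 0.003]
[0.4   0.288 0.003]
[0.617 0.315 0.003]
[0.647 0.213 0.003]
```

Emit:
{"api": "send_rows", "payload": {
  "deltas": [
    {"tx":-0.014,"ty":-0.0125,"tz":-0.006},
    {"tx":-0.0277,"ty":-0.0246,"tz":-0.006},
    {"tx":-0.0277,"ty":-0.0246,"tz":-0.006},
    {"tx":-0.0277,"ty":-0.0246,"tz":-0.006},
    {"tx":-0.0277,"ty":-0.0246,"tz":-0.006},
    {"tx":-0.0277,"ty":-0.0246},
    {"tx":-0.0277,"ty":-0.0246},
    {"tx":-0.0277,"ty":-0.0246}
  ]
}}

```text
invalid input
```

Emit:
{"api": "send_rows", "payload": {
  "deltas": [
    {"tx":-0.0277,"ty":-0.0246},
    {"tx":-0.0277,"ty":-0.0246},
    {"tx":-0.0277,"ty":-0.0246},
    {"tx":-0.0277,"ty":-0.0246},
    {"tx":-0.0277,"ty":-0.0246},
    {"tx":-0.0277,"ty":-0.0246},
    {"tx":-0.0277,"ty":-0.0246},
    {"tx":-0.0277,"ty":-0.0246}
  ]
}}

```text
invalid input
```

Emit:
{"api": "send_rows", "payload": {
  "deltas": [
    {"tx":-0.012,"ty":-0.0354,"jaw":0.045},
    {"tx":-0.012,"ty":-0.0354},
    {"tx":-0.012,"ty":-0.0354},
    {"tx":-0.012,"ty":-0.0354},
    {"tx":-0.012,"ty":-0.0354},
    {"tx":-0.012,"ty":-0.0354},
    {"tx":-0.012,"ty":-0.0354},
    {"tx":-0.012,"ty":-0.0354}
  ]
}}

```text
invalid input
```

Emit:
{"api": "send_rows", "payload": {
  "deltas": [
    {"tx":-0.012,"ty":-0.0354},
    {"tx":-0.012,"ty":-0.0354},
    {"tx":-0.012,"ty":-0.0354},
    {"tx":-0.012,"ty":-0.0354},
    {"rz":5},
    {"rz":7},
    {"rz":7},
    {"rz":7}
  ]
}}

```text
invalid input
```

Emit:
{"api": "send_rows", "payload": {
  "deltas": [
    {"rz":7},
    {"rz":7},
    {"rz":7},
    {"rz":7},
    {"rz":7},
    {"rz":7},
    {"rz":7},
    {"rz":7}
  ]
}}

```text
invalid input
```

Emit:
{"api": "send_rows", "payload": {
  "deltas": [
    {"rz":7},
    {"rz":3.4},
    {}
  ]
}}

```text
invalid input
```

Emit:
{"api": "send_rows", "payload": {
  "deltas": [
    {"tx":-0.014,"ty":-0.0125,"tz":-0.006,"rx":0,"ry":0,"rz":0,"jaw":0.09}
  ]
}}

```text
clock: 0.18
eef_pos: [0.1657, 0.6677, 0.2191]
ee_rot: [-0.35, -3.121, 0.002]
wrist_force: [1.0, -0.3, -0.2]
grip_width: 0.0906
```

Emit:
{"api": "send_rows", "payload": {
  "deltas": [
    {"tx":-0.0277,"ty":-0.0246,"tz":-0.006,"rx":0,"ry":0,"rz":0,"jaw":0.06},
    {"tx":-0.0277,"ty":-0.0246,"tz":-0.006,"rx":0,"ry":0,"rz":0,"jaw":0.045},
    {"tx":-0.0277,"ty":-0.0246,"tz":-0.006,"rx":0,"ry":0,"rz":0,"jaw":0.045},
    {"tx":-0.0277,"ty":-0.0246,"tz":-0.006,"rx":0,"ry":0,"rz":0,"jaw":0.045},
    {"tx":-0.0277,"ty":-0.0246,"tz":0,"rx":0,"ry":0,"rz":0,"jaw":0.045},
    {"tx":-0.0277,"ty":-0.0246,"tz":0,"rx":0,"ry":0,"rz":0,"jaw":0.045},
    {"tx":-0.0277,"ty":-0.0246,"tz":0,"rx":0,"ry":0,"rz":0,"jaw":0.045},
    {"tx":-0.0277,"ty":-0.0246,"tz":0,"rx":0,"ry":0,"rz":0,"jaw":0.045}
  ]
}}

```text
clock: 0.85
eef_pos: [0.3396, 0.4242, 0.2443]
ee_rot: [-0.352, -3.122, 0.0]
wrist_force: [0.4, 0.1, -0.0]
grip_width: 0.0451
```

Emit:
{"api": "send_rows", "payload": {
  "deltas": [
    {"tx":-0.0277,"ty":-0.0246,"tz":0,"rx":0,"ry":0,"rz":0,"jaw":0.045},
    {"tx":-0.0277,"ty":-0.0246,"tz":0,"rx":0,"ry":0,"rz":0,"jaw":0.045},
    {"tx":-0.0277,"ty":-0.0246,"tz":0,"rx":0,"ry":0,"rz":0,"jaw":0.045},
    {"tx":-0.0277,"ty":-0.0246,"tz":0,"rx":0,"ry":0,"rz":0,"jaw":0.045},
    {"tx":-0.0277,"ty":-0.0246,"tz":0,"rx":0,"ry":0,"rz":0,"jaw":0.045},
    {"tx":-0.0277,"ty":-0.0246,"tz":0,"rx":0,"ry":0,"rz":0,"jaw":0.045},
    {"tx":-0.0277,"ty":-0.0246,"tz":0,"rx":0,"ry":0,"rz":0,"jaw":0.045},
    {"tx":-0.012,"ty":-0.0354,"tz":0,"rx":0,"ry":0,"rz":0,"jaw":0.045}
  ]
}}

```text
clock: 1.52
eef_pos: [0.4959, 0.1764, 0.2446]
ee_rot: [0.352, 3.121, 0.001]
wrist_force: [-0.0, 0.1, -0.7]
grip_width: 0.045
```

Emit:
{"api": "send_rows", "payload": {
  "deltas": [
    {"tx":-0.012,"ty":-0.0354,"tz":0,"rx":0,"ry":0,"rz":0,"jaw":0.045},
    {"tx":-0.012,"ty":-0.0354,"tz":0,"rx":0,"ry":0,"rz":0,"jaw":0.045},
    {"tx":-0.012,"ty":-0.0354,"tz":0,"rx":0,"ry":0,"rz":0,"jaw":0.045},
    {"tx":-0.012,"ty":-0.0354,"tz":0,"rx":0,"ry":0,"rz":0,"jaw":0.045},
    {"tx":-0.012,"ty":-0.0354,"tz":0,"rx":0,"ry":0,"rz":0,"jaw":0.045},
    {"tx":-0.012,"ty":-0.0354,"tz":0,"rx":0,"ry":0,"rz":0,"jaw":0.045},
    {"tx":-0.012,"ty":-0.0354,"tz":0,"rx":0,"ry":0,"rz":0,"jaw":0.045},
    {"tx":-0.012,"ty":-0.0354,"tz":0,"rx":0,"ry":0,"rz":0,"jaw":0.045}
  ]
}}

```text
clock: 2.18
eef_pos: [0.5236, -0.1218, 0.2444]
ee_rot: [-0.353, -3.122, -0.0]
wrist_force: [0.0, 0.2, 0.4]
grip_width: 0.0451
```

Emit:
{"api": "send_rows", "payload": {
  "deltas": [
    {"tx":-0.012,"ty":-0.0354,"tz":0,"rx":0,"ry":0,"rz":0,"jaw":0.045},
    {"tx":-0.012,"ty":-0.0354,"tz":0,"rx":0,"ry":0,"rz":0,"jaw":0.045},
    {"tx":-0.006,"ty":-0.018,"tz":0,"rx":0,"ry":0,"rz":0,"jaw":0.045},
    {"tx":0,"ty":0,"tz":0,"rx":0,"ry":0,"rz":7,"jaw":0.045},
    {"tx":0,"ty":0,"tz":0,"rx":0,"ry":0,"rz":7,"jaw":0.045},
    {"tx":0,"ty":0,"tz":0,"rx":0,"ry":0,"rz":7,"jaw":0.045},
    {"tx":0,"ty":0,"tz":0,"rx":0,"ry":0,"rz":7,"jaw":0.045},
    {"tx":0,"ty":0,"tz":0,"rx":0,"ry":0,"rz":7,"jaw":0.045}
  ]
}}

```text
clock: 2.85
eef_pos: [0.5331, -0.2132, 0.2441]
ee_rot: [-1.283, -2.867, -0.0]
wrist_force: [0.4, 0.5, -0.3]
grip_width: 0.0447
```

Emit:
{"api": "send_rows", "payload": {
  "deltas": [
    {"tx":0,"ty":0,"tz":0,"rx":0,"ry":0,"rz":7,"jaw":0.045},
    {"tx":0,"ty":0,"tz":0,"rx":0,"ry":0,"rz":7,"jaw":0.045},
    {"tx":0,"ty":0,"tz":0,"rx":0,"ry":0,"rz":7,"jaw":0.045},
    {"tx":0,"ty":0,"tz":0,"rx":0,"ry":0,"rz":7,"jaw":0.045},
    {"tx":0,"ty":0,"tz":0,"rx":0,"ry":0,"rz":7,"jaw":0.045},
    {"tx":0,"ty":0,"tz":0,"rx":0,"ry":0,"rz":7,"jaw":0.045},
    {"tx":0,"ty":0,"tz":0,"rx":0,"ry":0,"rz":7,"jaw":0.045},
    {"tx":0,"ty":0,"tz":0,"rx":0,"ry":0,"rz":7,"jaw":0.045}
  ]
}}

```text
clock: 3.52
eef_pos: [0.5332, -0.2131, 0.2442]
ee_rot: [-2.479, -1.929, 0.0]
wrist_force: [0.5, -0.6, -0.3]
grip_width: 0.0448
```

```bash
cat >> h.py <<'E'
from scipy.spatial.transform import Rotation as Ro
def to(X,yang):
    s=arm.state();R=Ro.from_rotvec(s['ee_rot']).as_matrix();d=R.T@(np.array(X)-s['eef_pos'])
    a=np.arctan2(R[1,1],R[0,1]); print('tool d',d.round(4),'yang',a.round(4),'rz',np.degrees((a-yang+np.pi)%(2*np.pi)-np.pi).round(2),'tilt',np.degrees(np.arccos(-R[2,2])).round(2),'q',s['joint_positions'].round(2),'t',s['clock'])
E
python3 -c "
from h import *
to((.5463,-.2459,.128),-.266)"
```

```text
tool d [-0.0286  0.0208  0.1161] yang -0.2483 rz 1.02 tilt 0.03 q [-0.42  0.15  1.97 -0.    1.02 -0.17] t 3.5167
```

Emit:
{"api": "send_rows", "payload": {
  "deltas": [
    {"tx":-0.0143,"ty":0.0104,"tz":0,"rx":0,"ry":0,"rz":0,"jaw":0.045},
    {"tx":-0.0143,"ty":0.0104,"tz":0,"rx":0,"ry":0,"rz":0,"jaw":0.045},
    {"tx":0,"ty":0,"tz":0.02,"rx":0,"ry":0,"rz":1,"jaw":0.045},
    {"tx":0,"ty":0,"tz":0.025,"rx":0,"ry":0,"rz":0,"jaw":0.045},
    {"tx":0,"ty":0,"tz":0.02,"rx":0,"ry":0,"rz":0,"jaw":0.045}
  ]
}}

```text
clock: 3.93
eef_pos: [0.547, -0.2473, 0.1781]
ee_rot: [2.488, 1.918, -0.0]
wrist_force: [0.6, -0.3, -1.1]
grip_width: 0.0447
```

```bash
python3 -c "
from h import *
to((.5463,-.2459,.128),-.266)
for n in('side','top'):
    c=snap(n,n+'1.png')
S=load('side1.png')['pixels'][150:360,255:465];T=load('top1.png')['pixels'][120:275,285:450]
cv2.imwrite('pics/c1.png',np.hstack([cv2.resize(S,(400,400),interpolation=3),cv2.resize(T,(400,400),interpolation=3)]))
"
```

```text
tool d [ 0.0012 -0.0011  0.0501] yang -0.2573 rz 0.5 tilt 0.01 q [-0.46  0.27  1.96 -0.    0.91 -0.21] t 3.9333
```

View pics/c1.png

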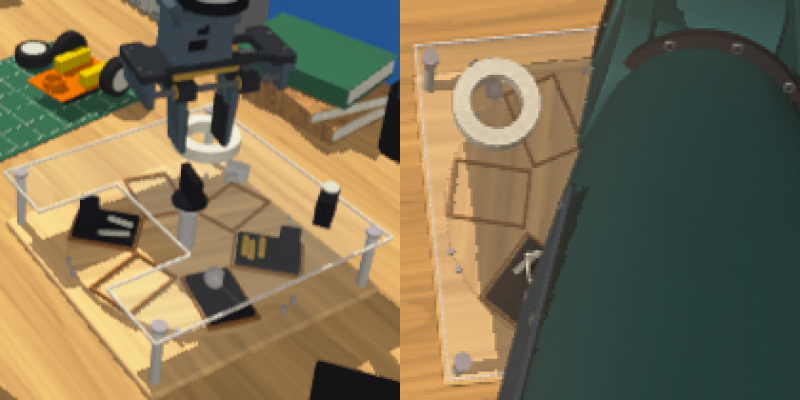

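The side view shows the open fingers at (200,130), just above the knob at (188,185) and straddling it. I'll lower and close.

Emit:
{"api": "send_rows", "payload": {
  "deltas": [
    {"tx":0.001,"ty":-0.001,"tz":0.015,"rx":0,"ry":0,"rz":0.5,"jaw":0.045},
    {"tx":0,"ty":0,"tz":0.02,"rx":0,"ry":0,"rz":0,"jaw":0.045},
    {"tx":0,"ty":0,"tz":0.0105,"rx":0,"ry":0,"rz":0,"jaw":0.045},
    {"tx":0,"ty":0,"tz":0.0045,"rx":0,"ry":0,"rz":0,"jaw":0.045},
    {"tx":0,"ty":0,"tz":0,"rx":0,"ry":0,"rz":0,"jaw":0.03}
  ],
  "squeeze": 10
}}

```text
clock: 4.45
eef_pos: [0.546, -0.2449, 0.1292]
ee_rot: [-2.497, -1.905, 0.001]
wrist_force: [0.1, 0.5, -1.5]
grip_width: 0.0411
```

Emit:
{"api": "send_rows", "payload": {
  "deltas": [
    {"tx":0,"ty":0,"tz":0,"rx":0,"ry":0,"rz":0,"jaw":0.018},
    {"tx":0,"ty":0,"tz":0,"rx":0,"ry":0,"rz":0,"jaw":0.005},
    {"tx":0,"ty":0,"tz":0,"rx":0,"ry":0,"rz":0,"jaw":0.005},
    {"tx":0,"ty":0,"tz":0,"rx":0,"ry":0,"rz":0,"jaw":0.005}
  ],
  "squeeze": 10
}}

```text
clock: 4.78
eef_pos: [0.5464, -0.2449, 0.1302]
ee_rot: [2.498, 1.904, 0.001]
wrist_force: [-0.1, 1.0, -0.2]
grip_width: 0.0147
```

```bash
python3 -c "
from h import *
to((.5463,-.2459,.128),-1.593)
s=arm.state();print(s['wrist_force'],s['ft_torque'],s['grip_width'])"
```

```text
tool d [-0.001   0.0002  0.0022] yang -0.2683 rz 75.9 tilt 0.06 q [-0.46  0.34  1.98  0.    0.83 -0.19] t 4.7833
[-0.12547615  0.99626294 -0.22697223] [-0.12230004  0.08900803 -0.03926219] 0.014650501765577157
```

Emit:
{"api": "send_rows", "payload": {
  "deltas": [
    {"tx":0,"ty":0,"tz":0,"rx":0,"ry":0,"rz":0,"jaw":0.005},
    {"tx":0,"ty":0,"tz":0,"rx":0,"ry":0,"rz":0,"jaw":0.005},
    {"tx":0,"ty":0,"tz":0,"rx":0,"ry":0,"rz":0,"jaw":0.005},
    {"tx":0,"ty":0,"tz":0,"rx":0,"ry":0,"rz":0,"jaw":0.005}
  ],
  "squeeze": 25
}}

```text
clock: 5.12
eef_pos: [0.5459, -0.2447, 0.13]
ee_rot: [-2.498, -1.904, 0.0]
wrist_force: [-3.7, 1.3, 6.6]
grip_width: 0.0118
```

```bash
python3 -c "
from h import *
to((.5463,-.2459,.128),-1.593)
s=arm.state();print(s['wrist_force'],s['ft_torque'],s['grip_width'])"
```

```text
tool d [-0.0011  0.0007  0.002 ] yang -0.2683 rz 75.9 tilt 0.02 q [-0.46  0.34  1.98 -0.    0.83 -0.19] t 5.1167
[-3.68194527  1.3002682   6.59394597] [0.1076331  0.89803214 0.01976947] 0.011823032740640942
```

Emit:
{"api": "send_rows", "payload": {
  "deltas": [
    {"tx":0,"ty":0,"tz":0,"rx":0,"ry":0,"rz":1.5,"jaw":0.005},
    {"tx":0,"ty":0,"tz":0,"rx":0,"ry":0,"rz":3,"jaw":0.005},
    {"tx":0,"ty":0,"tz":0,"rx":0,"ry":0,"rz":4,"jaw":0.005},
    {"tx":0,"ty":0,"tz":0,"rx":0,"ry":0,"rz":4,"jaw":0.005},
    {"tx":0,"ty":0,"tz":0,"rx":0,"ry":0,"rz":4,"jaw":0.005},
    {"tx":0,"ty":0,"tz":0,"rx":0,"ry":0,"rz":4,"jaw":0.005},
    {"tx":0,"ty":0,"tz":0,"rx":0,"ry":0,"rz":4,"jaw":0.005},
    {"tx":0,"ty":0,"tz":0,"rx":0,"ry":0,"rz":4,"jaw":0.005}
  ],
  "squeeze": 25
}}

```text
clock: 5.78
eef_pos: [0.5461, -0.2449, 0.1301]
ee_rot: [2.892, 1.226, 0.0]
wrist_force: [-1.9, 0.0, 4.9]
grip_width: 0.0117
```

Emit:
{"api": "send_rows", "payload": {
  "deltas": [
    {"tx":0,"ty":0,"tz":0,"rx":0,"ry":0,"rz":4,"jaw":0.005},
    {"tx":0,"ty":0,"tz":0,"rx":0,"ry":0,"rz":4,"jaw":0.005},
    {"tx":0,"ty":0,"tz":0,"rx":0,"ry":0,"rz":4,"jaw":0.005},
    {"tx":0,"ty":0,"tz":0,"rx":0,"ry":0,"rz":4,"jaw":0.005},
    {"tx":0,"ty":0,"tz":0,"rx":0,"ry":0,"rz":4,"jaw":0.005},
    {"tx":0,"ty":0,"tz":0,"rx":0,"ry":0,"rz":4,"jaw":0.005},
    {"tx":0,"ty":0,"tz":0,"rx":0,"ry":0,"rz":4,"jaw":0.005},
    {"tx":0,"ty":0,"tz":0,"rx":0,"ry":0,"rz":4,"jaw":0.005}
  ],
  "squeeze": 25
}}

```text
clock: 6.45
eef_pos: [0.5463, -0.2451, 0.1301]
ee_rot: [3.118, 0.381, 0.001]
wrist_force: [-1.4, -2.1, 3.1]
grip_width: 0.0118
```

Emit:
{"api": "send_rows", "payload": {
  "deltas": [
    {"tx":0,"ty":0,"tz":0,"rx":0,"ry":0,"rz":4,"jaw":0.005},
    {"tx":0,"ty":0,"tz":0,"rx":0,"ry":0,"rz":4,"jaw":0.005},
    {"tx":0,"ty":0,"tz":0,"rx":0,"ry":0,"rz":3,"jaw":0.005},
    {"tx":0,"ty":0,"tz":0,"rx":0,"ry":0,"rz":2.4,"jaw":0.005},
    {"tx":0,"ty":0,"tz":0,"rx":0,"ry":0,"rz":1,"jaw":0.005},
    {"tx":0,"ty":0,"tz":0,"rx":0,"ry":0,"rz":0,"jaw":0.005}
  ],
  "squeeze": 25
}}

```text
clock: 6.95
eef_pos: [0.5463, -0.2452, 0.1301]
ee_rot: [3.141, -0.008, 0.001]
wrist_force: [-1.7, -5.3, 5.1]
grip_width: 0.0119
```

```bash
python3 -c "
from h import *
to((.5463,-.2459,.128),-1.593)
s=arm.state();print(s['wrist_force'],s['ft_torque'],s['grip_width'])
for n in('side','top'):
    c=snap(n,n+'2.png')
S=load('side2.png')['pixels'][150:360,255:465];T=load('top2.png')['pixels'][120:275,285:450]
cv2.imwrite('pics/c2.png',np.hstack([cv2.resize(S,(400,400),interpolation=3),cv2.resize(T,(400,400),interpolation=3)]))"
```

```text
tool d [-0.      0.0007  0.0021] yang -1.5758 rz 0.98 tilt 0.07 q [-0.46  0.34  1.98 -0.    0.83  1.12] t 6.95
[-1.65704333 -5.33283901  5.13064185] [-0.94446091  0.64657129 -0.02872456] 0.011902032671129726
```

View pics/c2.png

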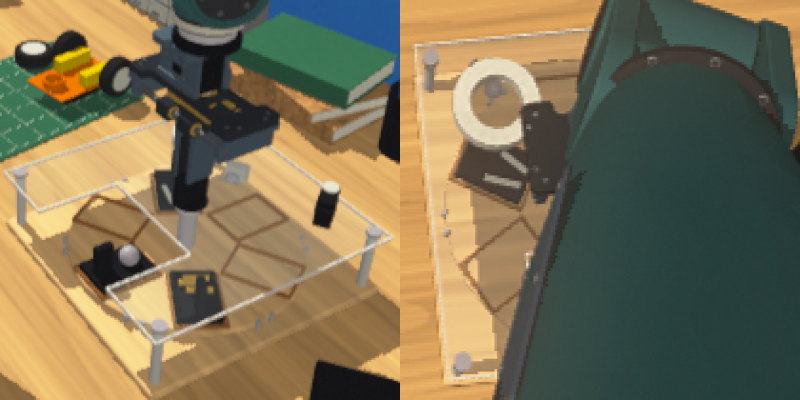

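The ball tray (side crop, about (115,265)) now sits in the cut-out. I'll release so the detent can click, then retreat upward.

Emit:
{"api": "send_rows", "payload": {
  "deltas": [
    {"tx":0,"ty":0,"tz":0,"rx":0,"ry":0,"rz":0.5,"jaw":0.005},
    {"tx":0,"ty":0,"tz":0,"rx":0,"ry":0,"rz":0,"jaw":0.02},
    {"tx":0,"ty":0,"tz":0,"rx":0,"ry":0,"rz":0,"jaw":0.045},
    {"tx":0,"ty":0,"tz":0,"rx":0,"ry":0,"rz":0,"jaw":0.045},
    {"tx":0,"ty":0,"tz":0,"rx":0,"ry":0,"rz":0,"jaw":0.045},
    {"tx":0,"ty":0,"tz":0,"rx":0,"ry":0,"rz":0,"jaw":0.045}
  ]
}}

```text
clock: 7.55
eef_pos: [0.546, -0.2445, 0.1293]
ee_rot: [-3.141, 0.021, 0.0]
wrist_force: [-0.3, 0.0, 0.2]
grip_width: 0.0418
```

Emit:
{"api": "send_rows", "payload": {
  "deltas": [
    {"tx":0,"ty":0,"tz":-0.015,"rx":0,"ry":0,"rz":0,"jaw":0.045},
    {"tx":0,"ty":0,"tz":-0.03,"rx":0,"ry":0,"rz":0,"jaw":0.045},
    {"tx":0,"ty":0,"tz":-0.03,"rx":0,"ry":0,"rz":0,"jaw":0.045},
    {"tx":0,"ty":0,"tz":-0.03,"rx":0,"ry":0,"rz":0,"jaw":0.045},
    {"tx":0,"ty":0,"tz":0,"rx":0,"ry":0,"rz":0,"jaw":0.045}
  ]
}}

```text
clock: 7.97
eef_pos: [0.5485, -0.2458, 0.2403]
ee_rot: [3.138, -0.021, 0.011]
wrist_force: [1.2, -0.2, 1.5]
grip_width: 0.0453
```

```bash
python3 -c "
from h import *
to((.4243,-.243,.3),-1.593)
for n in('side','top'):
    c=snap(n,n+'3.png')
S=load('side3.png')['pixels'][200:360,255:465];T=load('top3.png')['pixels'][120:275,285:450]
cv2.imwrite('pics/c3.png',cv2.resize(S,None,fx=3.7,fy=3.7,interpolation=3))
cv2.imwrite('pics/c3t.png',cv2.resize(T,None,fx=3.7,fy=3.7,interpolation=3))"
```

```text
tool d [-0.1238 -0.0009 -0.0606] yang -1.5841 rz 0.51 tilt 0.43 q [-0.46  0.19  1.93  0.    1.01  1.12] t 7.9667
```

View pics/c3.png

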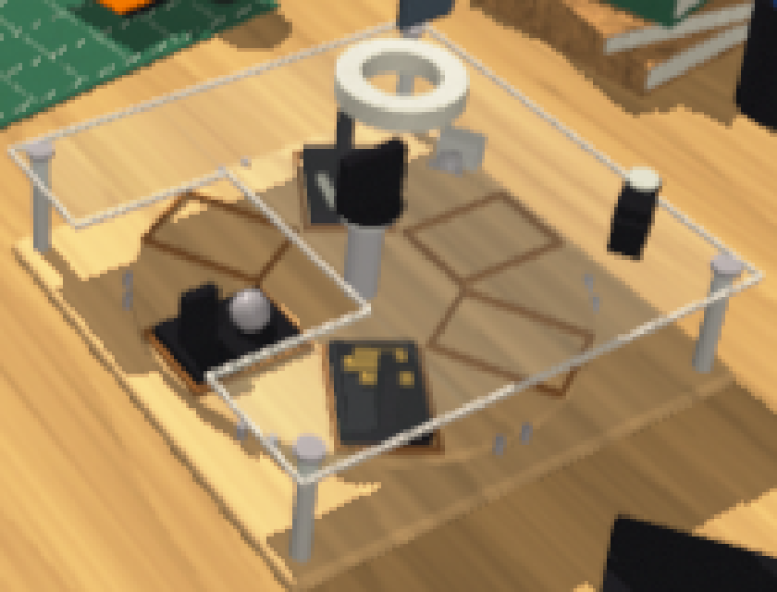

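View pics/c3t.png

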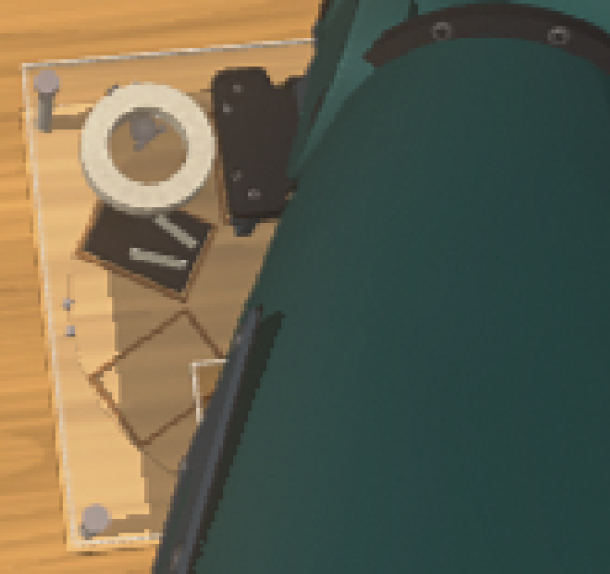

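```bash
python3 -c "
from h import *
S=load('side3.png')
sp=lambda p:(p[0]/3.7+255-.37,p[1]/3.7+200-.37)
P=np.array([.5463,-.2455])
b=onz(S,*sp((250,312)),.0435);v=b[:2]-P;print(b,np.hypot(*v),np.arctan2(v[1],v[0])%(2*np.pi)-np.pi)
yaw=-.0225
for h in(.074,.0435):
  for x in (-.022-.012,-.022+.012,):
    r=.1-x;q=proj(S,[P[0]-r*np.cos(yaw),P[1]-r*np.sin(yaw),h]);print((q+.37-[255,200])*3.7)
to((P[0]-.122*np.cos(yaw),P[1]-.122*np.sin(yaw),.24),-1.593)
"
```

```text
[ 0.4612185  -0.24596586  0.0435    ] 0.08508277634322421 0.005475392891646447
[181.10944765 297.62739142]
[215.32186772 284.56361566]
[179.74425408 336.4591995 ]
[213.45991906 323.22652629]
tool d [-0.1222 -0.0004 -0.0048] yang -1.5842 rz 0.5 tilt 0.12 q [-0.46  0.2   1.93  0.    1.01  1.12] t 8.0667
```

Emit:
{"api": "send_rows", "payload": {
  "deltas": [
    {"tx":-0.02,"ty":0,"tz":0,"rx":0,"ry":0,"rz":0,"jaw":0.045},
    {"tx":-0.0322,"ty":0,"tz":0,"rx":0,"ry":0,"rz":0.4,"jaw":0.045},
    {"tx":-0.03,"ty":0,"tz":0,"rx":0,"ry":0,"rz":0,"jaw":0.045},
    {"tx":-0.025,"ty":0,"tz":0,"rx":0,"ry":0,"rz":0,"jaw":0.045},
    {"tx":-0.015,"ty":0,"tz":0.03,"rx":0,"ry":0,"rz":0,"jaw":0.045},
    {"tx":0,"ty":0,"tz":0.04,"rx":0,"ry":0,"rz":0,"jaw":0.045},
    {"tx":0,"ty":0,"tz":0.03,"rx":0,"ry":0,"rz":0,"jaw":0.045},
    {"tx":0,"ty":0,"tz":0,"rx":0,"ry":0,"rz":0,"jaw":0.045}
  ]
}}

```text
clock: 8.73
eef_pos: [0.42, -0.2403, 0.1286]
ee_rot: [-3.136, 0.033, 0.013]
wrist_force: [-0.5, 1.6, -1.3]
grip_width: 0.0447
```

```bash
python3 -c "
from h import *
to((.4243,-.2428,.065),-1.593)
for n in('side','top'):
    c=snap(n,n+'4.png')
S=load('side4.png')['pixels'][170:330,255:465]
cv2.imwrite('pics/c4.png',cv2.resize(S,None,fx=3.7,fy=3.7,interpolation=3))
cv2.imwrite('pics/c4t.png',cv2.resize(load('top4.png')['pixels'][120:275,285:450],None,fx=3.7,fy=3.7,interpolation=3))"
```

```text
tool d [0.0049 0.0028 0.0636] yang -1.5917 rz 0.08 tilt 0.55 q [-0.57  0.18  2.2   0.    0.78  1.02] t 8.7333
```

View pics/c4.png

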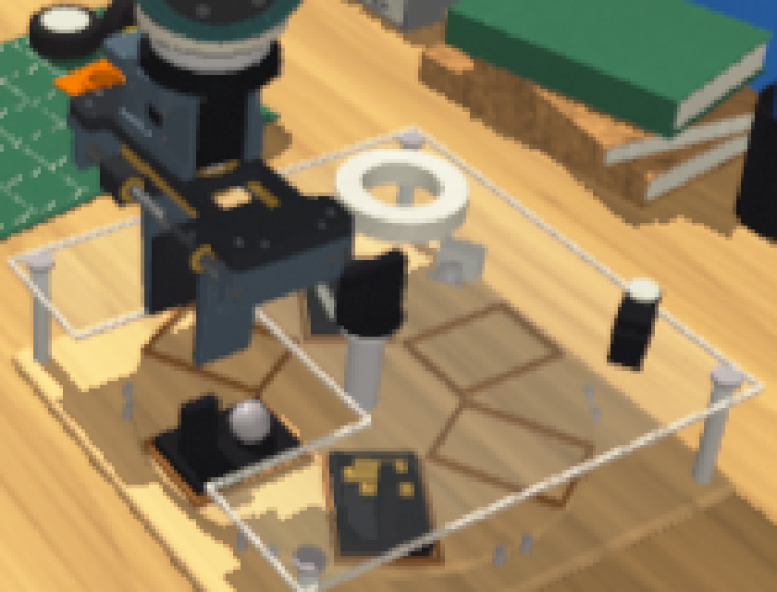

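View pics/c4t.png

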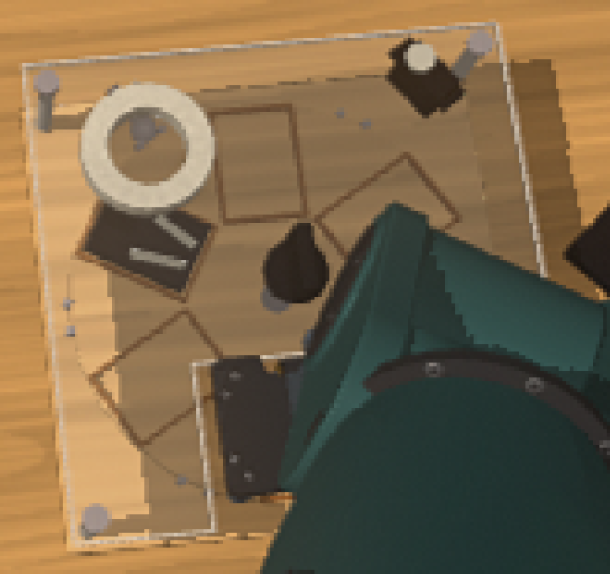

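The fingers are above the handle, and the ball is at (250,423) in its pocket. The pose is still settling, so I'll wait a couple of rows and re-measure.

Emit:
{"api": "send_rows", "payload": {
  "deltas": [
    {"tx":0,"ty":0,"tz":0,"rx":0,"ry":0,"rz":0,"jaw":0.045},
    {"tx":0,"ty":0,"tz":0,"rx":0,"ry":0,"rz":0,"jaw":0.045}
  ]
}}

```text
clock: 9.0
eef_pos: [0.4249, -0.2431, 0.136]
ee_rot: [3.14, -0.032, 0.003]
wrist_force: [-0.4, -0.5, -0.2]
grip_width: 0.0451
```

```bash
python3 -c "
from h import *
to((.4243,-.2428,.065),-1.593)"
```

```text
tool d [-0.0007 -0.0003  0.071 ] yang -1.5912 rz 0.11 tilt 0.13 q [-0.57  0.17  2.19 -0.    0.78  1.02] t 9.0
```

Emit:
{"api": "send_rows", "payload": {
  "deltas": [
    {"tx":0,"ty":0,"tz":0.015,"rx":0,"ry":0,"rz":0,"jaw":0.045},
    {"tx":0,"ty":0,"tz":0.02,"rx":0,"ry":0,"rz":0,"jaw":0.045},
    {"tx":0,"ty":0,"tz":0.02,"rx":0,"ry":0,"rz":0,"jaw":0.045},
    {"tx":0,"ty":0,"tz":0.011,"rx":0,"ry":0,"rz":0,"jaw":0.045},
    {"tx":0,"ty":0,"tz":0.003,"rx":0,"ry":0,"rz":0,"jaw":0.045},
    {"tx":0,"ty":0,"tz":0,"rx":0,"ry":0,"rz":0,"jaw":0.045},
    {"tx":0,"ty":0,"tz":0,"rx":0,"ry":0,"rz":0,"jaw":0.045}
  ]
}}

```text
clock: 9.58
eef_pos: [0.4245, -0.2429, 0.0664]
ee_rot: [3.141, -0.032, 0.002]
wrist_force: [-0.4, 0.0, 0.5]
grip_width: 0.0451
```

```bash
python3 -c "
from h import *
to((.4243,-.2428,.065),-1.593)
for n in('side',):
    c=snap(n,n+'5.png')
S=load('side5.png')['pixels'][200:330,255:425]
cv2.imwrite('pics/c5.png',cv2.resize(S,None,fx=4.5,fy=4.5,interpolation=3))"
```

```text
tool d [-0.0002 -0.0001  0.0014] yang -1.5913 rz 0.1 tilt 0.07 q [-0.57  0.3   2.21  0.    0.64  1.02] t 9.5833
```

View pics/c5.png

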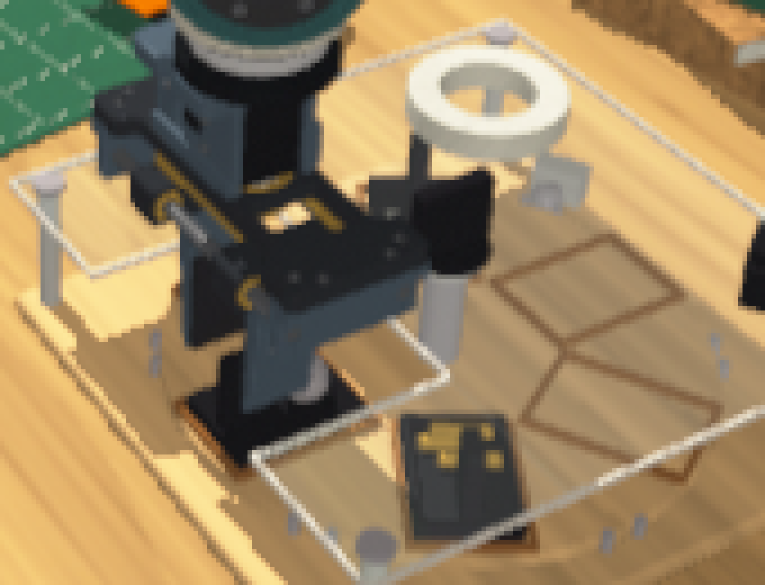

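The handle at (232,380) lies between the fingers, with the near finger at (285,355) and the ball clear behind. Closing.

Emit:
{"api": "send_rows", "payload": {
  "deltas": [
    {"tx":0,"ty":0,"tz":0.001,"rx":0,"ry":0,"rz":0,"jaw":0.035},
    {"tx":0,"ty":0,"tz":0,"rx":0,"ry":0,"rz":0,"jaw":0.028},
    {"tx":0,"ty":0,"tz":0,"rx":0,"ry":0,"rz":0,"jaw":0.022},
    {"tx":0,"ty":0,"tz":0,"rx":0,"ry":0,"rz":0,"jaw":0.017},
    {"tx":0,"ty":0,"tz":0,"rx":0,"ry":0,"rz":0,"jaw":0.013},
    {"tx":0,"ty":0,"tz":0,"rx":0,"ry":0,"rz":0,"jaw":0.01},
    {"tx":0,"ty":0,"tz":0,"rx":0,"ry":0,"rz":0,"jaw":0.007},
    {"tx":0,"ty":0,"tz":0,"rx":0,"ry":0,"rz":0,"jaw":0.004}
  ],
  "squeeze": 10
}}

```text
clock: 10.3
eef_pos: [0.4239, -0.2425, 0.0645]
ee_rot: [-3.141, 0.032, 0.0]
wrist_force: [-0.9, 0.9, 1.3]
grip_width: 0.01
```

Emit:
{"api": "send_rows", "payload": {
  "deltas": [
    {"tx":0,"ty":0,"tz":0,"rx":0,"ry":0,"rz":0,"jaw":0.002},
    {"tx":0,"ty":0,"tz":0,"rx":0,"ry":0,"rz":0,"jaw":0.002},
    {"tx":0,"ty":0,"tz":0,"rx":0,"ry":0,"rz":0,"jaw":0.002},
    {"tx":0,"ty":0,"tz":0,"rx":0,"ry":0,"rz":0,"jaw":0.002}
  ],
  "squeeze": 30
}}

```text
clock: 10.63
eef_pos: [0.4239, -0.2425, 0.0645]
ee_rot: [3.141, -0.032, -0.0]
wrist_force: [-1.1, -0.0, 2.9]
grip_width: 0.0096
```

```bash
python3 -c "
from h import *
to((.4243,-.2428,.065),-1.593)
s=arm.state();print(s['wrist_force'],s['ft_torque'],s['grip_width'])
for n in('side',):
    c=snap(n,n+'6.png')
S=load('side6.png')['pixels'][200:330,255:425]
cv2.imwrite('pics/c6.png',cv2.resize(S,None,fx=4.5,fy=4.5,interpolation=3))"
```

```text
tool d [ 0.0004  0.0002 -0.0005] yang -1.5914 rz 0.09 tilt 0.0 q [-0.57  0.3   2.21 -0.    0.63  1.02] t 10.6333
[-1.14335403e+00 -1.01662031e-03  2.91733221e+00] [-0.04561082  0.30345729 -0.04526317] 0.009640565634475481
```

View pics/c6.png

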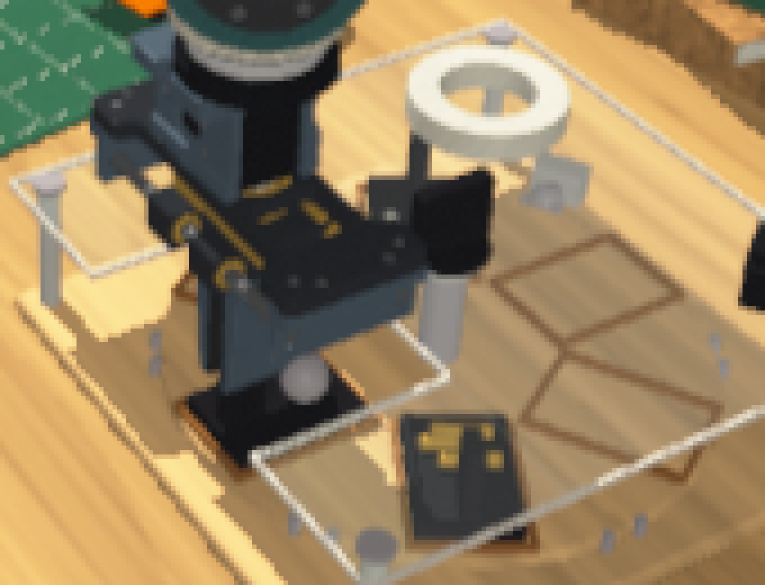

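Grip is 9.6 mm on the handle, and the ball at (305,378) is in place. I'll lift gently.

Emit:
{"api": "send_rows", "payload": {
  "deltas": [
    {"tx":0,"ty":0,"tz":-0.002,"rx":0,"ry":0,"rz":0,"jaw":0.002},
    {"tx":0,"ty":0,"tz":-0.004,"rx":0,"ry":0,"rz":0,"jaw":0.002},
    {"tx":-0.001,"ty":0,"tz":-0.006,"rx":0,"ry":0,"rz":0,"jaw":0.002},
    {"tx":-0.001,"ty":0,"tz":-0.007,"rx":0,"ry":0,"rz":0,"jaw":0.002},
    {"tx":-0.001,"ty":0,"tz":-0.007,"rx":0,"ry":0,"rz":0,"jaw":0.002},
    {"tx":-0.001,"ty":0,"tz":-0.005,"rx":0,"ry":0,"rz":0,"jaw":0.002},
    {"tx":0,"ty":0,"tz":-0.002,"rx":0,"ry":0,"rz":0,"jaw":0.002},
    {"tx":0,"ty":0,"tz":0,"rx":0,"ry":0,"rz":0,"jaw":0.002}
  ]
}}

```text
clock: 11.35
eef_pos: [0.4201, -0.2427, 0.0982]
ee_rot: [3.141, -0.032, 0.002]
wrist_force: [0.3, -0.3, -1.5]
grip_width: 0.0098
```

```bash
python3 -c "
from h import *
to((.4203,-.2428,.195),-1.593)
s=arm.state();print(s['wrist_force'],s['ft_torque'],s['grip_width'])
for n in('side',):
    c=snap(n,n+'7.png')
S=load('side7.png')['pixels'][180:330,255:425]
cv2.imwrite('pics/c7.png',cv2.resize(S,None,fx=4,fy=4,interpolation=3))"
```

```text
tool d [ 0.0003  0.0002 -0.0968] yang -1.5915 rz 0.09 tilt 0.07 q [-0.57  0.23  2.21 -0.    0.7   1.02] t 11.35
[ 0.31436988 -0.33404995 -1.45176008] [-0.09314936  0.15226302 -0.04507774] 0.009780114003356924
```

View pics/c7.png

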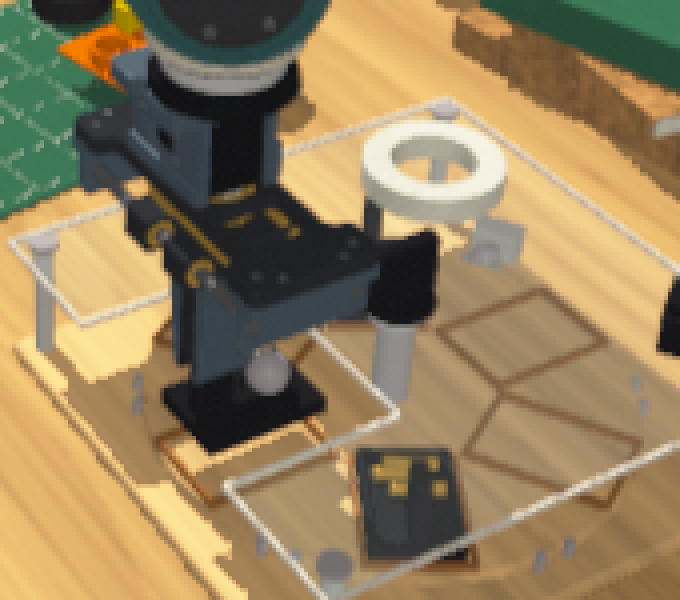

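The tray is lifted out level with the ball at (268,370) in its pocket. Weight is about 1.5 N. Continuing up.

Emit:
{"api": "send_rows", "payload": {
  "deltas": [
    {"tx":0,"ty":0,"tz":-0.004,"rx":0,"ry":0,"rz":0,"jaw":0.002},
    {"tx":0,"ty":0,"tz":-0.008,"rx":0,"ry":0,"rz":0,"jaw":0.002},
    {"tx":0,"ty":0,"tz":-0.012,"rx":0,"ry":0,"rz":0,"jaw":0.002},
    {"tx":0,"ty":0,"tz":-0.014,"rx":0,"ry":0,"rz":0,"jaw":0.002},
    {"tx":0,"ty":0,"tz":-0.014,"rx":0,"ry":0,"rz":0,"jaw":0.002},
    {"tx":0,"ty":0,"tz":-0.014,"rx":0,"ry":0,"rz":0,"jaw":0.002},
    {"tx":0,"ty":0,"tz":-0.014,"rx":0,"ry":0,"rz":0,"jaw":0.002},
    {"tx":0,"ty":0,"tz":-0.01,"rx":0,"ry":0,"rz":0,"jaw":0.002}
  ]
}}

```text
clock: 12.07
eef_pos: [0.4201, -0.2426, 0.1891]
ee_rot: [3.141, -0.032, 0.001]
wrist_force: [-0.3, 0.0, -0.6]
grip_width: 0.0097
```

Emit:
{"api": "send_rows", "payload": {
  "deltas": [
    {"tx":0,"ty":0,"tz":-0.005,"rx":0,"ry":0,"rz":0,"jaw":0.002},
    {"tx":0,"ty":0,"tz":-0.002,"rx":0,"ry":0,"rz":0,"jaw":0.002},
    {"tx":0,"ty":0,"tz":0,"rx":0,"ry":0,"rz":0,"jaw":0.002}
  ]
}}

```text
clock: 12.32
eef_pos: [0.4199, -0.2425, 0.1946]
ee_rot: [3.141, -0.032, 0.0]
wrist_force: [-0.1, -0.2, -1.3]
grip_width: 0.0098
```

```bash
python3 -c "
from h import *
c=snap('top','top8.png');snap('side','side8.png')
for n in ('top','side'):
  T=load(n+'8.png')
  hsv=cv2.cvtColor(T['pixels'],cv2.COLOR_BGR2HSV);m=cv2.inRange(hsv,(60,60,30),(95,255,200))
  if n=='top': m[:150]=0
  cs=cv2.findContours(m,0,2)[0]
  for ct in sorted(cs,key=cv2.contourArea)[-2:]:
    q=cv2.approxPolyDP(cv2.convexHull(ct),5,True)[:,0];print(n,[(tuple(u.tolist()),onz(T,*u,.003).round(3)[:2].tolist()) for u in q])
to((.484,.18,.195),-1.593)
"
```

```text
top [((239, 210), [0.561, 0.072]), ((250, 258), [0.43, 0.055]), ((161, 280), [0.4, 0.288]), ((147, 200), [0.617, 0.315]), ((184, 185), [0.647, 0.213])]
top [((503, 419), [-0.019, -0.503]), ((325, 419), [0.029, -0.084]), ((377, 210), [0.518, -0.293]), ((400, 170), [0.621, -0.374]), ((480, 200), [0.513, -0.57])]
side [((128, 0), [1.182, 3.9]), ((238, 0), [2.062, 3.413]), ((332, 84), [1.388, 0.996]), ((341, 117), [1.163, 0.62]), ((337, 136), [1.032, 0.47]), ((320, 147), [0.918, 0.421]), ((297, 143), [0.862, 0.494])]
side [((117, 0), [1.094, 3.949]), ((154, 300), [0.127, -0.058]), ((141, 325), [0.079, -0.119]), ((121, 340), [0.03, -0.139]), ((90, 352), [-0.032, -0.139]), ((53, 353), [-0.096, -0.103]), ((35, 345), [-0.124, -0.063]), ((24, 329), [-0.138, -0.003]), ((0, 183), [-0.126, 0.719]), ((12, 0), [0.267, 4.407])]
tool d [ 0.0558 -0.4235 -0.001 ] yang -1.5915 rz 0.09 tilt 0.06 q [-0.57  0.06  2.17 -0.    0.91  1.02] t 12.4167
```

View pics/side8.png

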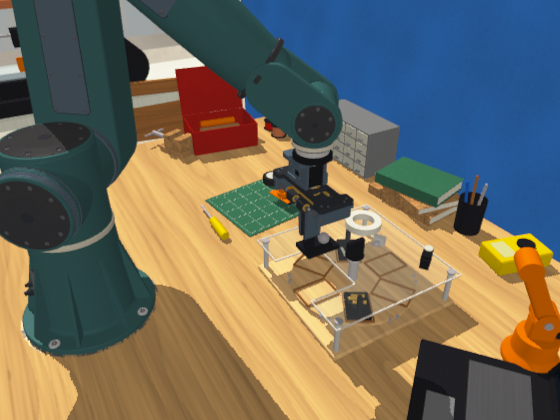

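View pics/top8.png

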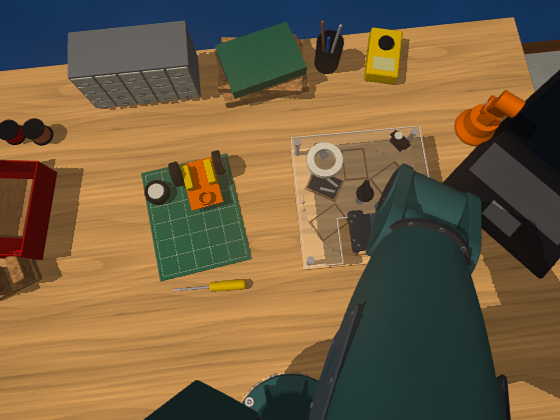

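Tray held level, and the ball is visible at (323,238) in the side view. The mat's front corners are (161,280) and (250,258). I'll carry across with smooth ramps.

Emit:
{"api": "send_rows", "payload": {
  "deltas": [
    {"tx":0.002,"ty":-0.004,"tz":0,"rx":0,"ry":0,"rz":0,"jaw":0.002},
    {"tx":0.004,"ty":-0.008,"tz":0,"rx":0,"ry":0,"rz":0,"jaw":0.002},
    {"tx":0.006,"ty":-0.012,"tz":0,"rx":0,"ry":0,"rz":0,"jaw":0.002},
    {"tx":0.007,"ty":-0.016,"tz":0,"rx":0,"ry":0,"rz":0,"jaw":0.002},
    {"tx":0.007,"ty":-0.02,"tz":0,"rx":0,"ry":0,"rz":0,"jaw":0.002},
    {"tx":0.007,"ty":-0.02,"tz":0,"rx":0,"ry":0,"rz":0,"jaw":0.002},
    {"tx":0.006,"ty":-0.02,"tz":0,"rx":0,"ry":0,"rz":0,"jaw":0.002},
    {"tx":0.005,"ty":-0.02,"tz":0,"rx":0,"ry":0,"rz":0,"jaw":0.002}
  ]
}}

```text
clock: 13.08
eef_pos: [0.4666, -0.1217, 0.1941]
ee_rot: [-3.141, 0.032, 0.001]
wrist_force: [0.4, 1.1, -0.6]
grip_width: 0.01
```

Emit:
{"api": "send_rows", "payload": {
  "deltas": [
    {"tx":0.004,"ty":-0.02,"tz":0,"rx":0,"ry":0,"rz":0,"jaw":0.002},
    {"tx":0.003,"ty":-0.02,"tz":0,"rx":0,"ry":0,"rz":0,"jaw":0.002},
    {"tx":0.002,"ty":-0.02,"tz":0,"rx":0,"ry":0,"rz":0,"jaw":0.002},
    {"tx":0.001,"ty":-0.02,"tz":0,"rx":0,"ry":0,"rz":0,"jaw":0.002},
    {"tx":0,"ty":-0.02,"tz":0,"rx":0,"ry":0,"rz":0,"jaw":0.002},
    {"tx":-0.001,"ty":-0.02,"tz":0,"rx":0,"ry":0,"rz":0,"jaw":0.002},
    {"tx":-0.002,"ty":-0.02,"tz":0,"rx":0,"ry":0,"rz":0,"jaw":0.002},
    {"tx":-0.003,"ty":-0.02,"tz":0,"rx":0,"ry":0,"rz":0,"jaw":0.002}
  ]
}}

```text
clock: 13.75
eef_pos: [0.4733, 0.0382, 0.1941]
ee_rot: [-3.141, 0.032, 0.001]
wrist_force: [0.4, -0.4, -1.5]
grip_width: 0.0098
```

Emit:
{"api": "send_rows", "payload": {
  "deltas": [
    {"tx":-0.004,"ty":-0.02,"tz":0,"rx":0,"ry":0,"rz":0,"jaw":0.002},
    {"tx":-0.004,"ty":-0.02,"tz":0,"rx":0,"ry":0,"rz":0,"jaw":0.002},
    {"tx":-0.003,"ty":-0.02,"tz":0,"rx":0,"ry":0,"rz":0,"jaw":0.002},
    {"tx":-0.002,"ty":-0.02,"tz":0,"rx":0,"ry":0,"rz":0,"jaw":0.002},
    {"tx":-0.001,"ty":-0.02,"tz":0,"rx":0,"ry":0,"rz":0,"jaw":0.002},
    {"tx":0,"ty":-0.02,"tz":0,"rx":0,"ry":0,"rz":0,"jaw":0.002},
    {"tx":0,"ty":-0.016,"tz":0,"rx":0,"ry":0,"rz":0,"jaw":0.002},
    {"tx":0,"ty":-0.012,"tz":0,"rx":0,"ry":0,"rz":0,"jaw":0.002}
  ]
}}

```text
clock: 14.42
eef_pos: [0.4622, 0.1866, 0.1941]
ee_rot: [3.141, -0.031, -0.001]
wrist_force: [-0.5, 0.1, -1.5]
grip_width: 0.0096
```

Emit:
{"api": "send_rows", "payload": {
  "deltas": [
    {"tx":0,"ty":-0.008,"tz":0,"rx":0,"ry":0,"rz":0,"jaw":0.002},
    {"tx":0,"ty":-0.004,"tz":0,"rx":0,"ry":0,"rz":0,"jaw":0.002},
    {"tx":0,"ty":0,"tz":0,"rx":0,"ry":0,"rz":0,"jaw":0.002},
    {"tx":0,"ty":0,"tz":0,"rx":0,"ry":0,"rz":0,"jaw":0.002}
  ]
}}

```text
clock: 14.75
eef_pos: [0.4628, 0.1965, 0.1943]
ee_rot: [3.141, -0.032, -0.0]
wrist_force: [0.6, 0.1, -1.7]
grip_width: 0.0096
```

```bash
python3 -c "
from h import *
c=snap('top','top9.png');snap('side','side9.png')
to((.462,.18,.194),-1.593)
s=arm.state();print(s['wrist_force'],s['grip_width'],abs(s['dq']).max())
cv2.imwrite('pics/s9.png',cv2.resize(load('side9.png')['pixels'][60:260,170:400],None,fx=3,fy=3,interpolation=3))
"
```

```text
tool d [-0.0005  0.0162  0.0004] yang -1.5921 rz 0.05 tilt 0.01 q [ 0.35  0.09  2.14 -0.    0.91  1.95] t 14.85
[ 0.55695851 -0.0806254  -1.92258799] 0.009500267120141122 0.002671348590183321
```

View pics/s9.png

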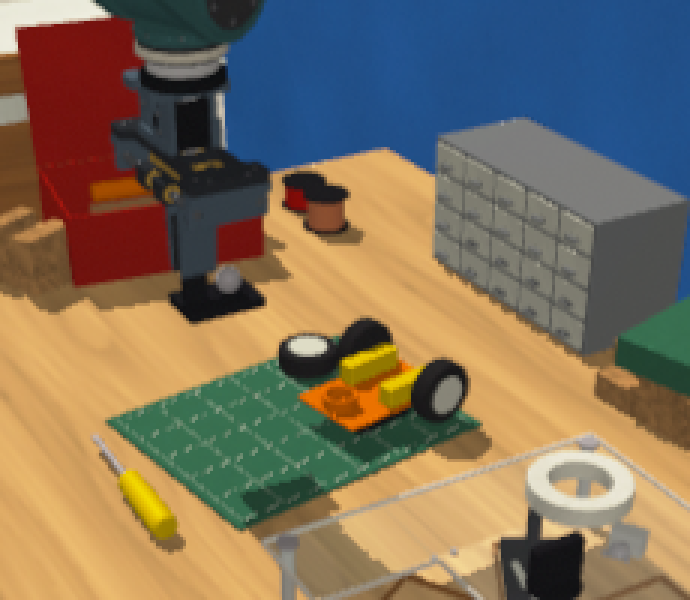

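View pics/top9.png

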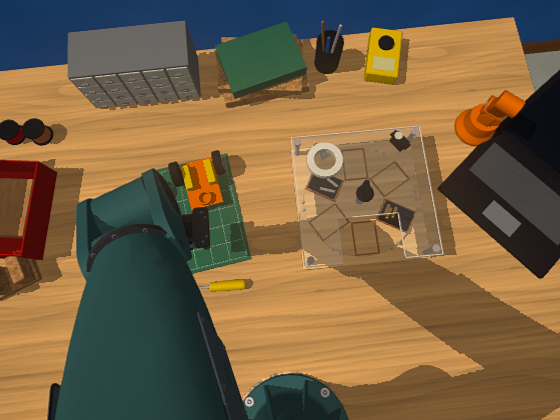

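The tray is held level with the ball at (228,278), standing 16 mm too far in +y. I'll correct and re-check.

Emit:
{"api": "send_rows", "payload": {
  "deltas": [
    {"tx":0,"ty":0.003,"tz":0,"rx":0,"ry":0,"rz":0,"jaw":0.002},
    {"tx":0,"ty":0.005,"tz":0,"rx":0,"ry":0,"rz":0,"jaw":0.002},
    {"tx":0,"ty":0.005,"tz":0,"rx":0,"ry":0,"rz":0,"jaw":0.002},
    {"tx":0,"ty":0.003,"tz":0,"rx":0,"ry":0,"rz":0,"jaw":0.002},
    {"tx":0,"ty":0,"tz":0,"rx":0,"ry":0,"rz":0,"jaw":0.002},
    {"tx":0,"ty":0,"tz":0,"rx":0,"ry":0,"rz":0,"jaw":0.002},
    {"tx":0,"ty":0,"tz":0,"rx":0,"ry":0,"rz":0,"jaw":0.002},
    {"tx":0,"ty":0,"tz":0,"rx":0,"ry":0,"rz":0,"jaw":0.002}
  ]
}}

```text
clock: 15.52
eef_pos: [0.4626, 0.1808, 0.1945]
ee_rot: [-3.141, 0.032, -0.0]
wrist_force: [-0.6, -0.6, -2.5]
grip_width: 0.0095
```

```bash
python3 -c "
from h import *
snap('side','sideA.png')
to((.462,.18,.194),-1.593)
s=arm.state();print(s['eef_pos'],s['wrist_force'],s['grip_width'],abs(s['dq']).max())
S=load('sideA.png');e=s['eef_pos']
pk=e+[.038,-.001,-.006-.035+.0195]
print('pocket px',proj(S,pk), 'crop',(proj(S,pk)-[200,100])*6)
for a,b in((-.016,-.026),(-.016,.026),(.06,-.026),(.06,.026)): print((proj(S,e+[a,b,-.041+.01])-[200,100])*6)
cv2.imwrite('pics/sA.png',cv2.resize(S['pixels'][100:200,200:300],None,fx=6,fy=6,interpolation=3))
T=load('top9.png');
q=[(161,280),(250,258),(230.5,155),(142,171)]
for u in q: print(onz(T,*u,.003).round(3))
"
```

```text
tool d [-0.0006  0.0009  0.0005] yang -1.5912 rz 0.1 tilt 0.0 q [0.33 0.08 2.15 0.   0.91 1.92] t 15.5667
[0.46259011 0.18087984 0.19445643] [ 0.57602668 -0.14486928 -1.50176723] 0.009653515480606433 0.0015643360850322193
pocket px [248.76470719 156.04080109] crop [292.58824317 336.24480651]
[212.77730348 403.22946994]
[163.42838845 358.42668813]
[360.26042601 364.70040668]
[308.08882893 322.02615045]
[0.4   0.288 0.003]
[0.43  0.055 0.003]
[0.718 0.081 0.003]
[0.7   0.325 0.003]
```

View pics/sA.png

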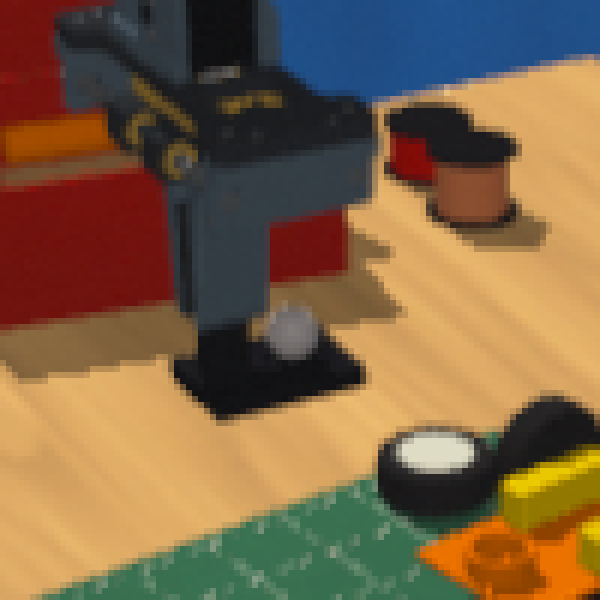

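The ball is at (292,333), against a predicted pocket pixel of (293,336), and the tray edges agree with a level pose. The tray centre is within about 3 mm of the mat's empty-half centre. Handing in.

```bash
python3 -c "
from h import *
print(arm.job_done())"
```

```text
the job is handed in; nothing more can be done
None
```

I turned the knob about 76° clockwise until the ball tray reached the cut-out and released it there. Then I lifted the tray out by its handle and carried it to the empty half of the mat, where it is held about 15 cm above the surface. The job was handed in at about 15.6 s on the robot's clock.

**Last checks:**
- **Tray pose:** the tool's tilt read 0.0° and the joints were nearly still (0.002 rad/s). The tray's underside is about 153 mm above the table, worked out from the tool height. Its centre is about 3 mm from the estimated centre of the empty half.
- **Ball and grip:** the ball appears within about 0.5 pixel of where the pocket should be. The grip on the handle is 9.7 mm wide at 30 N, and the measured load is about 1.5 N.
- **Everything else:** the last top view, taken just before the final 16 mm correction, shows the other two trays, tape roll, servo and screwdriver where they were. The arm hid part of the mat in that picture. The side view shows the rover and spare wheel.

**What disagreed:**
- **Click not measured:** I released the knob about 0.01 rad from the estimated click position. Before the lift, the ball's position suggested a turn about 0.03 rad off. Both are within the 0.05 rad pull-in, and the tray's 2 mm play in its nest plus camera error could explain the difference.
- **Overshoot:** the carry first ended 16 mm too far in +y, and I corrected it.
- **Refused calls:** my first six move calls were refused because each row needed all its fields. The arm did not move on those.

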